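# Release the whetstone from its ratchet holder and lay it on the sloping drying rack

## Task

The knife-sharpening stone is done with: flip the holder's ratchet catch right up and over so that it stays open by itself, and only then draw the toothed bar all the way back by its T-handle. Lift the stone out and lay it gently on the sloping drying rack, without dropping it: flat on the slope, lengthwise up and down it, centred, its lower end against or almost against the foot ledge. Leave the catch open and the bar drawn back, let go of everything, and do not disturb the peppermill, jar and mug.

Things in the scene. Friction and masses are not known exactly. Their poses are not given: they have to be found in the camera images.
- holder: Whetstone holder, fixed: black base 110 x 370 x 10 mm with a rail 30 wide, top 30 up. Origin on the worktop, z up; y runs along the rail, the way the bar is drawn back; x across. In this frame (mm): stop face (50 wide, top z 52) at y -186; stone on the rail from y -185 to -45, overhanging it 10 each side; sleeve round the bar y 22 to 68, 36 wide, top z 60.
- catch_hinge (a point): Point on the hinge axis of the catch, fixed on the holder at x 0, y 35, z 41 mm; the axis runs along the holder's x.
- catch (a joint): Ratchet catch (pawl): dark steel U-shaped flap 52 mm wide, hinged on the sleeve. 0 rad: closed, blade between the teeth, bar locked. Grows as its free end (at the holder's +y side) is lifted up and over towards the stone; 1.5 rad: fully open, on its stop. 80 g, no spring: let go below about 1.1 rad it falls shut, beyond that it falls open and stays.
- catch_tab (a point): Grip point in the upright black tab on the catch: tab 14 mm thick (holder's x), 26 along y, rising 37 above the 52 mm wide flap. The point is mid-thickness, 13 mm below the tab's top, 24 above the flap; closed it is at x 0, y 93, z 88 mm of the holder. It swings about the hinge at radius 75 mm in the plane x = 0; its axes turn with the catch.
- bar_handle (a point): Centre of the toothed bar's T-handle: black round crossbar, 18 mm diameter, 64 long (holder's x), on a 50 mm post. Steel bar 22 wide, 300 g, loose in the sleeve; its far-end jaw has a lip 9 mm over the stone's end. Clamped: y 140, z 84 mm of the holder; fully back: y 192 (52 travel, jaw meets sleeve). Catch open, it slides with a few N and stays. Axes as the holder's.
- stone_center (a point): Centre of the whetstone: stone block 140 x 50 x 25 mm (x along its length, y across, z up), about 370 g, dark grey below, beige on top. In the holder its length lies along the holder's y, centre at y -115, z 42.5 mm; 20 mm free below its overhanging sides, above the base.
- bed: Sloping bed of the wooden drying rack, fixed, 32 degrees, low end at the robot's side. Origin on its surface, 75 mm up; x up the slope, y across (level), z square out of it. Bed 34 mm wide (fingers pass beside it), surface x -71.5 to 73; foot ledge with face at x -71.5, 50 wide, 12 high. Stone lying against the ledge: centre at x -1.5, y 0, z 12.5. Base board 150 x 100 x 14 mm below.
- mill: Bystander: dark wooden peppermill, 56 mm diameter at the foot, 158 mm tall, loose; origin at the centre of its foot. Leave it alone.
- jar: Bystander: glass storage jar with steel lid, 84 mm diameter, 120 mm tall, loose; origin at the centre of its underside. Leave it alone.
- mug: Bystander: white mug, 80 mm diameter, 85 mm tall, handle on its +y side, loose; origin at the centre of its underside. Leave it alone.
Things that resemble listed ones, but are neither listed nor needed, are in the scene too. Leave any red look-alike of the part that bears stone_center alone.

How it is judged:
On the way, in this order (a step that is already met when the one before it is completed fails the run):
1. the catch is flipped fully open (beyond 1.3 rad) with the bar still in its clamped place (within 10 mm) (value of joint catch above 1.3 rad and y of bar_handle in the frame of holder below 0.15 m), for 0.2 s.
2. the bar is drawn back (at least 36 of its 52 mm) past the open catch, the stone still lying in the holder (value of joint catch above 1.3 rad and y of bar_handle in the frame of holder between 0.176 and 0.205 m and x of bar_handle in the frame of holder between -0.012 and 0.012 m and z of bar_handle in the frame of holder between 0.07 and 0.098 m and z of stone_center in the frame of holder below 0.055 m), for 0.2 s.
3. the stone is lifted clear of the holder (its centre 85 mm above the worktop) (z of stone_center in the frame of holder above 0.085 m), for 0.1 s.
At the end, for the whole second after the job is handed in: Stone at rest flat on the bed, lengthwise within 0.12 rad, centre within 12 mm across, from 6.5 mm below to 15.5 mm above its place at the ledge, 9.5 to 16.5 mm off the surface; catch beyond 1.3 rad; bar at rest in its sleeve, drawn back 36 mm or more (value of joint catch above 1.3 rad and y of bar_handle in the frame of holder between 0.176 and 0.205 m and x of bar_handle in the frame of holder between -0.012 and 0.012 m and z of bar_handle in the frame of holder between 0.07 and 0.098 m and x of stone_center in the frame of bed between -0.008 and 0.014 m and y of stone_center in the frame of bed between -0.012 and 0.012 m and z of stone_center in the frame of bed between 0.0095 and 0.0165 m and angle between the x axis of stone_center and the x axis of bed, either way round below 0.12 rad and linear speed of each of stone, bar below 0.02 m/s); the robot touches nothing.
It fails at once if the peppermill is moved by more than 30 mm (distance of mill from where it was at the start of the episode above 0.03 m).
It fails at once if the storage jar is moved by more than 30 mm (distance of jar from where it was at the start of the episode above 0.03 m).
It fails at once if the mug is moved by more than 30 mm (distance of mug from where it was at the start of the episode above 0.03 m).
It fails at once if the stone is dropped (moves faster than 0.4 m/s while no finger touches it) (linear speed of stone above 0.4 m/s and contact force between the fingers and stone below 0.05 N).
It also fails if it takes over 67 s, if anything falls off the work surface, if the arm or the gripper's body presses on something with over 40 N, if the wrist force passes 120 N, or if a joint passes its speed limit or range.

## Robot

A 6-joint arm with a two-finger parallel gripper is mounted at the origin on the work surface. World frame = base frame: x ahead of the robot, y to its left, z up, the work surface at z = 0. Lengths are in m, angles in rad, forces in N, time in s.
With the tool pointing down it reaches from about 0.275 to 0.825 m from the base axis. Payload 4.9 kg.
Tool frame: the origin (TCP) lies midway between the tips of the shut fingers; the grasp point (between the pads) lies 19 mm behind it (grip_point_offset is the distance from the TCP to the grasp point, in m); z points along the fingers, y is the line along which they close (so a half turn about z gives the same grasp; the last joint's range is limited). The gripper opens to 85 mm and grips with 20 to 120 N. Pads are 22 mm wide; open, the fingers measure 114 mm over their backs; the gripper's body (76 mm by 85 mm) begins 54 mm behind the grasp point. The pads swing forward as they close: fully open they stand 13 mm farther back than shut.
Start: joints at [1.007, 0.326, -0.193, 1.052, 0, 1.437], TCP at [0.229, 0.5, 0.231] pointing down, gripper open.
Joint ranges: [-2.65, 2.65], [-0.97, 1.79], [-1.3, 1.35], [-1.93, 2.1], [-1.47, 1.37], [-3.14, 3.14]. Speed limits (rad/s): [2.57, 2.57, 3.14, 3.14, 3.14, 3.14].

## Interface

Orientations are given as a rotation vector (axis times angle).
In Python, from cell import * gives the robot as it stands. Calls block until the motion is done:
- movep(position, orientation): joint-space move of the TCP to a pose.
- move_l(position, velocity=0.15, rot=None, until_force=None): straight line of the TCP; rot=None keeps the orientation; velocity is the mean speed in m/s. With until_force (N) it stops when the force on the tool has changed by that much, and returns True; else False.
- set_joints(angles): joint-space move.
- let_go() and grab(newtons=None): open the fingers fully, or close them until they stop; newtons is the grip in N (None keeps the last).
- sleep(seconds).
- ik(position, orientation): joint angles nearest the present ones, or None.
- get_state(): the state.
- grab_frame(name): name is "side" or "top" or "wrist"; returns a dict with "img" (384x512x3 uint8, red, green, blue), "fx", "fy", "cx", "cy" (pixels), "cam_to_world" (4x4, takes a point from camera to world coordinates); the wrist camera has in their place "T_tool_cam" (4x4, takes a point from camera to tool coordinates, whose origin is the TCP and whose axes are the flange's). Camera axes: x right, y down, z forward; pixel columns grow to the right and rows downward; lengths in m; the calibration is good to about 2 mm. A picture is of the moment at which its call begins: read the wrist's pose just before it. There is no depth.
A pose or a line that the arm cannot do raises MotionError and nothing moves.
- sign_off(): hands the job in; it is judged then, once.
Trained networks look in the newest picture that a camera, given by its name, has taken for a name from the list of things; names that differ only in an ending like _2 or _b are one class to them, and where a whole thing is asked for, a point or a joint stands for the part that bears it (a point fixed in the world has none). Each returns a list of dicts, best first, with "score" (0 to 1); they miss things now and then, are a little off and sometimes report something else, mostly with a low value. They report only what shows in the picture. A call takes as long as a camera call. They do not tell look-alikes from the thing itself.
- spot_in(camera, name): "centre" ([column, row] in pixels, amid what is visible of it).
- silhouettes(camera, name): "mask" (384x512 bool, what is visible of it) and "centre" ([column, row] in pixels, amid what is visible of it).
- tip_of(camera, name): "centre" ([column, row] in pixels: a listed point, or the origin of a listed thing).
The state is a dict: "clock": time; "q": joint angles; "joint_velocities": joint speeds; "tau": joint torques, N m; "position": TCP position; "eef_rot": TCP orientation; "contact_force": force on the tool from outside, world axes, zero at the start; "wrist_torque": the same for the moment, N m; "finger_gap": opening from 0.0 (shut) to 1.0 (fully open); "grasp_force": force on a finger pad.
Only numpy, scipy, OpenCV 4.12 (cv2) and the standard library are available. Lean on these libraries where they do the work, as an engineer would, in place of code of your own. Each camera call takes 0.05 s, during which the arm holds its last target. There are 200 camera calls.

## Working session

There is one attempt and no reset: what is moved stays moved. The work goes in short steps, each a Python script; the robot and the scene stay as the last script left them, time stands still between calls to the robot, and variables do not carry over. Pictures are saved under pics/ and viewed, at most 11 in all, crops included, and the job is handed in when it is done.

```bash
mkdir -p pics; ls; python3 - <<'E'
from cell import *
import cv2, numpy as np
fs={}
for c in ("side","top"):
    f=grab_frame(c); fs[c]=f
    cv2.imwrite(f"pics/{c}0.png",f["img"][:,:,::-1])
    print(c,f["fx"],f["cx"],f["cy"],np.round(f["cam_to_world"],4).tolist())
    for n in ("holder","catch_hinge","catch_tab","bar_handle","stone_center","bed","mill","jar","mug"):
        try:print(c,n,[(np.round(d["centre"],1).tolist(),round(d["score"],2)) for d in tip_of(c,n)][:4])
        except Exception as e: print(n,e)
print(get_state()["clock"])
E
```

```text
pics
side 366.7372944373926 262.50200645863407 187.93465670512464 [[0.7624, -0.3732, 0.5286, 0.0838], [-0.6471, -0.4407, 0.6221, -0.6142], [0.0008, -0.8164, -0.5775, 0.612], [0.0, 0.0, 0.0, 1.0]]
side holder [([216.4, 185.4], 0.57)]
side catch_hinge [([205.0, 166.5], 0.78)]
side catch_tab [([195.3, 144.9], 0.49)]
side bar_handle [([185.8, 143.4], 0.85)]
side stone_center [([200.2, 237.2], 0.93), ([243.5, 189.3], 0.86), ([322.8, 187.7], 0.57)]
side bed [([292.5, 238.2], 0.57), ([244.3, 188.2], 0.33), ([380.0, 230.6], 0.27)]
side mill [([286.0, 169.1], 0.81), ([378.2, 234.9], 0.53)]
side jar [([381.1, 235.1], 0.94)]
side mug [([239.6, 150.9], 0.55)]
top 458.8692865069952 247.56771912236277 193.32722857758554 [[-0.0131, -0.9773, 0.2116, 0.3837], [-0.9999, 0.0126, -0.0037, -0.02], [0.001, -0.2116, -0.9774, 1.0372], [0.0, 0.0, 0.0, 1.0]]
top holder [([176.1, 219.8], 0.66), ([159.4, 214.1], 0.41)]
top catch_hinge [([157.5, 217.0], 0.64)]
top catch_tab [([123.7, 214.2], 0.57)]
top bar_handle [([99.7, 214.8], 0.77)]
top stone_center [([271.0, 133.5], 0.85), ([226.9, 211.6], 0.83), ([249.4, 294.6], 0.64)]
top bed [([101.2, 214.5], 0.75), ([342.6, 235.5], 0.7)]
top mill [([214.5, 136.7], 0.87), ([224.7, 209.9], 0.58), ([340.5, 235.3], 0.23)]
top jar [([355.2, 137.6], 0.97)]
top mug [([129.8, 152.3], 0.68), ([216.0, 134.4], 0.24)]
1.0
```

View pics/side0.png

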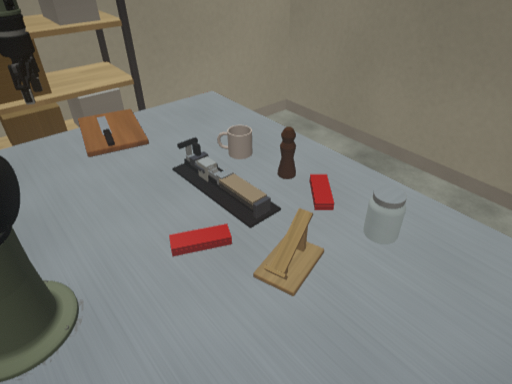

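View pics/top0.png

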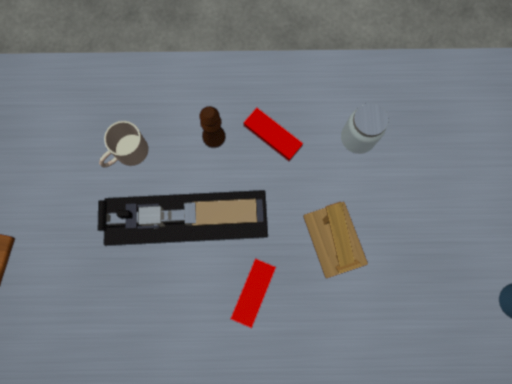

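The side view shows the holder along (180,150)-(265,205), with the beige stone at (243,189), the T-handle at (187,143), and the rack at (290,260). The red look-alikes are at (200,238) and (322,188). In the top view the stone is at (227,212), the T-handle at (100,215), the tab at (124,212) and the rack at (336,238). The reds there are at (254,293) and (273,133). I choose the beige stone in the black holder.

```bash
cat > h.py <<'E'
from cell import *
import numpy as np, cv2
from scipy.optimize import least_squares
from scipy.spatial.transform import Rotation as R
HP=dict(catch_hinge=(0,.035,.041),catch_tab=(0,.093,.088),bar_handle=(0,.140,.084),stone_center=(0,-.115,.0425))
def cam(name):
    s=get_state(); f=grab_frame(name)
    if name=="wrist":
        T=np.eye(4);T[:3,:3]=R.from_rotvec(s["eef_rot"]).as_matrix();T[:3,3]=s["position"]
        f["cam_to_world"]=T@np.array(f["T_tool_cam"])
    return f
def proj(f,P):
    p=np.linalg.inv(f["cam_to_world"])@np.r_[P,1]
    return np.array([f["fx"]*p[0]/p[2]+f["cx"],f["fy"]*p[1]/p[2]+f["cy"]])
def onplane(f,px,z):
    M=np.array(f["cam_to_world"]);d=M[:3,:3]@np.array([(px[0]-f["cx"])/f["fx"],(px[1]-f["cy"])/f["fy"],1])
    return M[:3,3]+d*(z-M[2,3])/d[2]
def hold(h,P):  # holder->world, h=(x,y,yaw)
    return R.from_euler('z',h[2]).apply(P)+[h[0],h[1],0]
def bedw(b,P):
    return (R.from_euler('z',b[2])*R.from_euler('y',-np.radians(32))).apply(P)+[b[0],b[1],.075]
def fit(obs,x0,fn): # obs: (f,P,px)
    r=least_squares(lambda h:np.concatenate([(proj(f,fn(h,P))-px) for f,P,px in obs]),x0,loss="soft_l1")
    return r.x,[np.round(proj(f,fn(r.x,P))-px,1).tolist() for f,P,px in obs]
E
python3 - <<'E'
from h import *
S=cam("side");T=cam("top")
px={"S":dict(catch_hinge=(205,166.5),catch_tab=(195.3,144.9),bar_handle=(185.8,143.4),stone_center=(243.5,189.3)),
"T":dict(catch_hinge=(157.5,217),catch_tab=(123.7,214.2),bar_handle=(99.7,214.8),stone_center=(226.9,211.6))}
obs=[(f,HP[n],px[k][n]) for k,f in (("S",S),("T",T)) for n in HP]
print(fit(obs,[.4,.1,0],hold))
# bed
print("bed top",onplane(T,(342.6,235.5),.075),"side",onplane(S,(292.5,238.2),.075))
for c,f in(("top",T),("side",S)):
    for d in silhouettes(c,"bed")[:3]:
        r=cv2.minAreaRect(np.argwhere(d["mask"])[:,::-1].astype(np.float32)); print(c,d["score"],d["centre"],r,d["mask"].sum())
for n,(a,z) in dict(mill=((214.5,136.7),0),jar=((355.2,137.6),0),mug=((129.8,152.3),0)).items(): print(n,onplane(T,a,z))
i=cv2.resize(T["img"][180:300,280:400],None,fx=5,fy=5,interpolation=2)
cv2.imwrite("pics/bedtop.png",i[:,:,::-1])
E
```

```text
(array([0.55255259, 0.14336415, 0.05484881]), [[3.6, 1.8], [0.1, 2.1], [0.7, -0.7], [-1.2, 0.3], [-1.6, -0.9], [0.1, 0.1], [2.2, 1.3], [-2.9, -0.2]])
bed top [ 0.49856407 -0.2223563   0.075     ] side [ 0.50424407 -0.21784288  0.075     ]
top 0.9 [340.1, 240.3] ((338.9556884765625, 237.4390106201172), (68.56119537353516, 24.08778190612793), 72.42874145507812) 1203
side 0.76 [290.3, 244.4] ((287.52447509765625, 241.1792449951172), (25.81877326965332, 71.6822509765625), 21.960561752319336) 1220
mill [0.74680548 0.05285452 0.        ]
jar [ 0.74029644 -0.28134469  0.        ]
mug [0.71068304 0.25243203 0.        ]
```

View pics/bedtop.png

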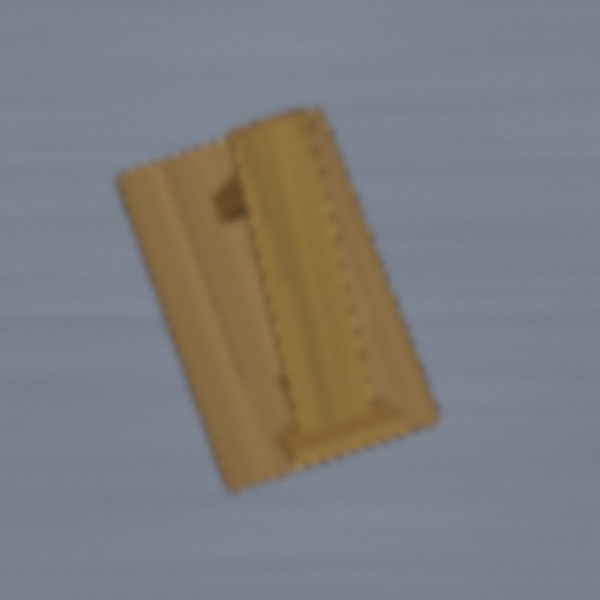

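The rack crop shows the board, the bed strip with its upper end at crop (275,120), and the foot ledge near crop (345,425), which is low and on the robot's side. Next I'll check reachability of the whole plan, then look closer with the wrist camera.

```bash
cat >> h.py <<'E'
G=.019
def rot(yaw,sgn,tilt=0.,extra=0.):
    """tool down, tool y along sgn * x axis of a frame with that yaw; tilt about that frame's x"""
    y=np.array([sgn,0,0.]);z=np.array([0,0,-1.]);x=np.cross(y,z)
    return R.from_euler('z',yaw)*R.from_euler('x',tilt)*R.from_matrix(np.c_[x,y,z])
def tcp(p,r): return np.asarray(p)+r.apply([0,0,G])
def bedrot(b,s):
    y=np.array([0,s,0.]);z=np.array([0,0,-1.]);x=np.cross(y,z)
    return R.from_euler('z',b[2])*R.from_euler('y',-np.radians(32))*R.from_matrix(np.c_[x,y,z])
E
python3 - <<'E'
from h import *
s=get_state();print(s["clock"],np.round(s["eef_rot"],3),R.from_rotvec(s["eef_rot"]).as_matrix().round(2).tolist())
h=[.5526,.1434,.0548];b=[.5,-.22,.3]
def t(n,p,r):
    q=ik(list(p),list(r.as_rotvec()));print(n,None if q is None else np.round(q,2))
for sg in(1,-1):
    print("sgn",sg)
    for a in np.arange(0,1.5,.23):
        c,si=np.cos(a),np.sin(a);P=hold(h,[0,.035+.058*c-.047*si,.041+.058*si+.047*c])
        for k in (1,.6):
            r=rot(h[2],sg,a*k);t(("catch",round(a,2),k),tcp(P,r),r)
    r=rot(h[2],sg);t("stone",tcp(hold(h,[0,-.115,.045]),r),r)
    t("view",hold(h,[0,0,.35]),r)
    r=rot(h[2]+np.pi/2,sg);t("handle",tcp(hold(h,[0,.14,.084]),r),r);t("handle2",tcp(hold(h,[0,.195,.084]),r),r)
    r=bedrot(b,sg);t("bed",tcp(bedw(b,[0,0,.015]),r),r)
    r=rot(b[2],sg);t("bedview",[.45,-.2,.35],r)
f=grab_frame("wrist");print(np.round(f["T_tool_cam"],3).tolist(),f["fx"])
E
```

```text
1.2 [-0.67  -3.069 -0.   ] [[-0.91, 0.42, 0.0], [0.42, 0.91, 0.0], [0.0, 0.0, -1.0]]
sgn 1
('catch', np.float64(0.0), 1) [ 0.28  0.56 -0.28  0.74  0.    1.8 ]
('catch', np.float64(0.0), 0.6) [ 0.28  0.56 -0.28  0.74  0.    1.8 ]
('catch', np.float64(0.23), 1) [ 0.15  0.52 -0.34  0.69  0.23  1.67]
('catch', np.float64(0.23), 0.6) [ 0.2   0.52 -0.32  0.71  0.14  1.71]
('catch', np.float64(0.46), 1) [ 0.02  0.52 -0.37  0.7   0.46  1.53]
('catch', np.float64(0.46), 0.6) [ 0.1   0.5  -0.35  0.71  0.28  1.62]
('catch', np.float64(0.69), 1) [-0.11  0.58 -0.37  0.76  0.68  1.36]
('catch', np.float64(0.69), 0.6) [ 0.01  0.51 -0.36  0.72  0.41  1.52]
('catch', np.float64(0.92), 1) [-0.22  0.69 -0.31  0.91  0.87  1.14]
('catch', np.float64(0.92), 0.6) [-0.08  0.54 -0.36  0.75  0.55  1.41]
('catch', np.float64(1.15), 1) [-0.3   0.86 -0.21  1.17  1.03  0.83]
('catch', np.float64(1.15), 0.6) [-0.17  0.59 -0.35  0.81  0.67  1.28]
('catch', np.float64(1.38), 1) [-0.36  1.08 -0.05  1.56  1.12  0.41]
('catch', np.float64(1.38), 0.6) [-0.25  0.67 -0.31  0.9   0.78  1.14]
stone [-0.08  0.56 -0.41  0.6  
[... 908 characters left out ...]
 -0.36  0.75  0.55 -1.73]
('catch', np.float64(1.15), 1) [-0.3   0.86 -0.21  1.17  1.03 -2.31]
('catch', np.float64(1.15), 0.6) [-0.17  0.59 -0.35  0.81  0.67 -1.86]
('catch', np.float64(1.38), 1) [-0.36  1.08 -0.05  1.56  1.12 -2.74]
('catch', np.float64(1.38), 0.6) [-0.25  0.67 -0.31  0.9   0.78 -2.  ]
stone [-0.08  0.56 -0.41  0.6   0.   -1.71]
view [ 0.12  0.32  0.1   1.35  0.   -1.5 ]
handle [ 0.36  0.59 -0.23  0.75  0.   -2.84]
handle2 [ 0.44  0.63 -0.15  0.79  0.   -2.75]
bed [-0.82  0.36 -0.81  0.13  0.5   2.09]
bedview [-0.57  0.17 -0.1   1.3  -0.   -2.44]
[[0.0, -0.965, -0.264, 0.067], [1.0, -0.0, 0.002, 0.0], [-0.002, -0.264, 0.965, -0.144], [0.0, 0.0, 0.0, 1.0]] 300.1808277865132
```

```bash
python3 - <<'E'
from h import *
h=[.5526,.1434,.0548]
r=rot(h[2],1)
movep(list(hold(h,[0,.02,.23])),list(r.as_rotvec()))
f=cam("wrist"); obs=[]
for n in HP:
    d=tip_of("wrist",n)
    print(n,[(np.round(e["centre"],1).tolist(),round(e["score"],2)) for e in d[:3]],proj(f,hold(h,HP[n])).round(1))
    obs.append((f,HP[n],d[0]["centre"]) if d else None)
print(fit([o for o in obs if o],h,hold)); 
h2=fit([o for o in obs if o],h,hold)[0]
im=f["img"][:,:,::-1].copy()
for x,y,z in [(a,b,.01) for a in(-.055,.055) for b in(-.185,.185)]+[(a,-.186,.052) for a in(-.025,.025)]+[(a,.14,.084) for a in(-.032,.032)]+[(a,b,.055) for a in(-.025,.025) for b in(-.185,-.045)]:
    cv2.circle(im,tuple(np.round(proj(f,hold(h2,[x,y,z]))).astype(int)),2,(0,255,0),1)
cv2.imwrite("pics/w1.png",im); print(get_state()["clock"])
E
```

```text
catch_hinge [([251.7, 154.9], 0.75)] [251.9 157.5]
catch_tab [([256.8, 99.2], 0.68)] [252.1 102.6]
bar_handle [([256.4, 45.3], 0.92)] [252.2  47.4]
stone_center [([252.1, 279.3], 0.69), ([399.7, 98.6], 0.4), ([256.8, 44.9], 0.38)] [251.6 277.7]
(array([0.55437045, 0.1456579 , 0.04087953]), [[2.3, 0.7], [-1.2, 0.9], [0.2, -0.5], [-0.2, -3.2]])
3.2
```

View pics/w1.png

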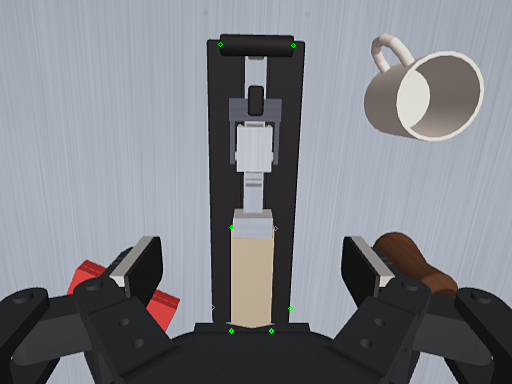

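The wrist view puts the tab at (256,100), the T-handle at (256,45), and the jaw and beige stone at (253,225)-(251,325). A red look-alike is partly hidden at (125,295), and the mill and mug are to the right. The handle and stone overlay fits to about 2 mm, so I'm going ahead with the catch.

```bash
python3 - <<'E'
from h import *
h=[.5543,.1457,.0409]
def P(a): c,s=np.cos(a),np.sin(a);return hold(h,[0,.035+.058*c-.047*s,.041+.058*s+.047*c])
r=rot(h[2],1); up=np.array([0,0,.07])
movep(list(tcp(P(0)+up,r)),list(r.as_rotvec()))
print(move_l(list(tcp(P(0),r)),.12,until_force=15))
grab(30);s=get_state();print("gap",s["finger_gap"],s["grasp_force"],s["contact_force"],s["clock"])
for a in np.linspace(0,1.4,8)[1:]:
    r=rot(h[2],1,.62*a); move_l(list(tcp(P(a),r)),.08,list(r.as_rotvec()))
    s=get_state();print(round(a,2),np.round(s["contact_force"],1),round(s["finger_gap"],3),s["clock"])
f=cam("wrist");cv2.imwrite("pics/w2.png",f["img"][:,:,::-1])
E
```

```text
False
gap 0.16288812349349877 32.318506836891174 [-1.66732728  0.44483075  2.87462739] 5.125
0.2 [-2.2  4.   1.6] 0.155 5.4417
0.4 [-2.5  3.   1.8] 0.157 5.7583
0.6 [-2.   3.1  2.1] 0.155 6.075
0.8 [-2.6  2.9  4.3] 0.155 6.3917
1.0 [-3.3  1.1  2.6] 0.153 6.7
1.2 [-3.1  0.5  2.2] 0.157 7.0083
1.4 [-2.5  0.3  1.3] 0.156 7.3167
```

View pics/w2.png

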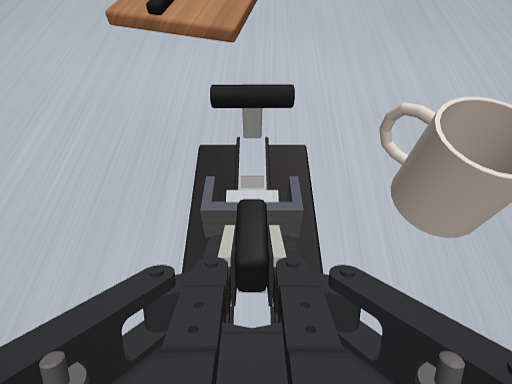

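The catch is up, with its tab at (252,245) still gripped and the T-handle still forward at (252,96). I'll release it, back off, and verify.

```bash
python3 - <<'E'
from h import *
h=[.5543,.1457,.0409]
let_go(); sleep(.3)
s=get_state(); r=R.from_rotvec(s["eef_rot"])
move_l(list(np.array(s["position"])+r.apply([0,0,-.09])),.2)
r=rot(h[2]+np.pi/2,1)
p=tcp(hold(h,[0,.14,.084]),r)
movep(list(p+[0,0,.1]),list(r.as_rotvec()))
f=cam("wrist")
print([(np.round(e["centre"],1),round(e["score"],2)) for e in tip_of("wrist","bar_handle")],proj(f,hold(h,HP["bar_handle"])))
T=cam("top")
for n in("bar_handle","catch_tab"):
    print(n,[(np.round(e["centre"],1),round(e["score"],2)) for e in tip_of("top",n)],proj(T,hold(h,HP[n])))
print(proj(T,hold(h,[0,-.008,.102])))
w=f["img"];t=cv2.resize(T["img"][180:260,80:280],None,fx=3,fy=3)
im=np.zeros((384+240,640,3),np.uint8)[:600];im[:384,:512]=w;im[384:600,:600]=t[:216]
cv2.imwrite("pics/w3.png",im[:,:,::-1]);print(get_state()["clock"])
E
```

```text
[(array([249.2, 198.3]), 0.96)] [249.59714778 199.10737897]
bar_handle [(array([ 99.6, 213.5]), 0.87)] [100.87459918 214.40463342]
catch_tab [(array([213.7, 137.9]), 0.68), (array([169.6, 209.9]), 0.66)] [122.75481811 212.89614289]
[169.86288052 209.15695513]
10.0667
```

View pics/w3.png

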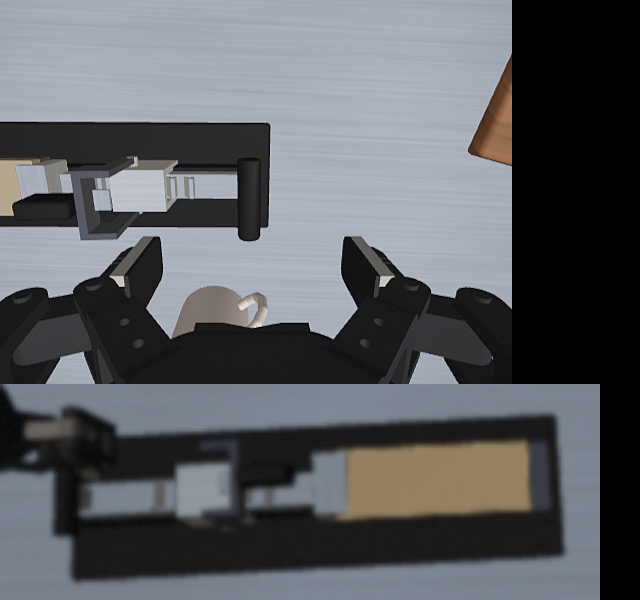

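The catch rests open: its tab leans toward the stone at (45,207) and the flap is at (100,200). The handle at (249,198) matches the prediction. Now drawing the bar back.

```bash
python3 - <<'E'
from h import *
h=[.5543,.1457,.0409]
r=rot(h[2]+np.pi/2,1)
g=lambda y,z=.084:list(tcp(hold(h,[0,y,z]),r))
print(move_l(g(.14),.12,until_force=15))
grab(30);s=get_state();print("gap",s["finger_gap"],np.round(s["contact_force"],1))
print(move_l(g(.190),.06,until_force=30))
s=get_state();print(s["finger_gap"],np.round(s["contact_force"],1),s["position"],g(.19))
let_go();sleep(.1)
p=np.array(get_state()["position"]); move_l(list(p+[0,0,.1]),.2)
r=rot(h[2],1); movep(list(hold(h,[0,-.06,.23])),list(r.as_rotvec()))
f=cam("wrist");h2=h
P=dict(HP,bar_handle=(0,.19,.084),catch_tab=(0,-.008,.102))
for n in P: print(n,[(np.round(e["centre"],1),round(e["score"],2)) for e in tip_of("wrist",n)[:2]],proj(f,hold(h,P[n])).round(1))
im=f["img"][:,:,::-1].copy()
for x,y,z in [(a,b,.055) for a in(-.025,.025) for b in(-.185,-.115,-.045)]:
    cv2.circle(im,tuple(np.round(proj(f,hold(h,[x,y,z]))).astype(int)),2,(0,255,0),1)
cv2.imwrite("pics/w4.png",im);print(get_state()["clock"])
E
```

```text
False
gap 0.19848481798741066 [-0.1 -1.7  2.9]
False
0.19757800004128961 [-0.4 -1.6  2.9] [0.54648858 0.33607339 0.06510799] [np.float64(0.5465311663865461), np.float64(0.33554110520192004), np.float64(0.06499999999999999)]
catch_hinge [(array([248.9,  81.5]), 0.96), (array([256.7, 127.8]), 0.23)] [252.4  80.9]
catch_tab [(array([255.3, 126.7]), 0.6)] [252.4 126.4]
bar_handle [] [ 253. -138.]
stone_center [(array([250. , 216.4]), 0.74), (array([114.4, 250.3]), 0.73)] [252.1 217. ]
15.4
```

View pics/w4.png

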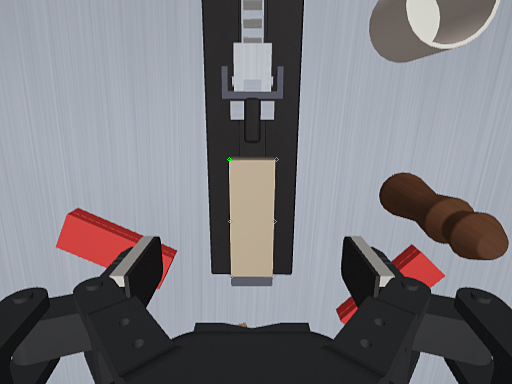

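Bar drawn back, catch still open with its tab at (252,120). The stone at (252,217) lies free and matches the overlay. Next I'll take one close look at the rack before lifting.

```bash
python3 - <<'E'
from h import *
import pickle
b=[.501,-.220,.30]
r=rot(b[2]-np.pi/2,1)   # tool x up the slope
p=R.from_euler('z',b[2]).apply([.06,0,0])+[b[0],b[1],.24]
movep(list(p),list(r.as_rotvec()))
f=cam("wrist");T=cam("top");S=cam("side")
for n in("wrist","top","side"): print(n,[(np.round(e["centre"],1),round(e["score"],2)) for e in tip_of(n,"bed")[:2]])
ms=silhouettes("wrist","bed"); print([(m["score"],m["centre"],m["mask"].sum()) for m in ms[:2]])
pickle.dump((f,ms[0]["mask"] if ms else None,T,S),open("bed.pkl","wb"))
im=f["img"][:,:,::-1].copy()
if ms:
    c,_=cv2.findContours(ms[0]["mask"].astype(np.uint8),0,1);cv2.drawContours(im,c,-1,(255,0,0),1)
im=cv2.resize(im[60:360,130:430],None,fx=2,fy=2,interpolation=2)
cv2.imwrite("pics/w5.png",im);print(get_state()["clock"])
E
```

```text
wrist [(array([250.7, 228.8]), 0.77)]
top [(array([341.2, 236.5]), 0.79)]
side [(array([294. , 237.9]), 0.66)]
[(0.74, [250.3, 223.8], np.int64(3284))]
16.8583
```

View pics/w5.png

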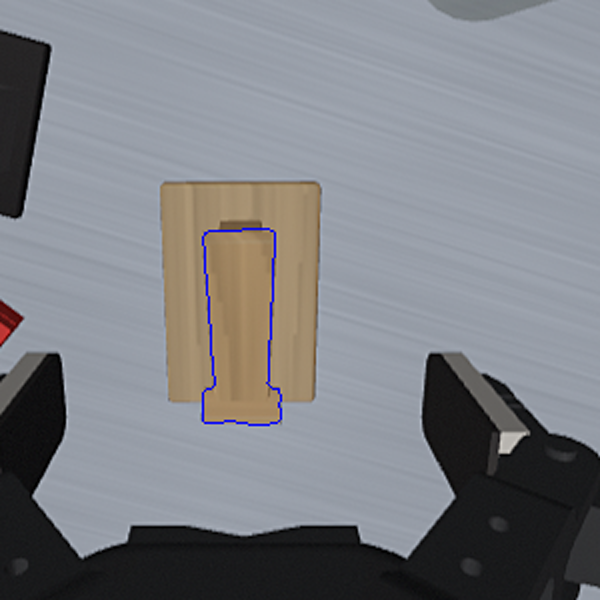

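The rack shows the board at crop (161-321,183-401), the bed strip's upper corners at (203,230) and (276,230), and the ledge's inner corners at about (202,388) and (281,390). I'll fit the bed from these, then pick the stone.

```bash
python3 - <<'E'
from h import *
import pickle
f,m,T,S=pickle.load(open("bed.pkl","rb"))
c=lambda x,y:(x/2+130,y/2+60)
obs=[(f,(.073,.017,0),c(203,230)),(f,(.073,-.017,0),c(276,230)),(f,(-.0715,.025,.012),c(202,388)),(f,(-.0715,-.025,.012),c(281,390)),
 (f,(0,0,0),(250.7,228.8)),(T,(0,0,0),(341.2,236.5)),(S,(0,0,0),(294,237.9))]
b,res=fit(obs,[.5,-.22,.3],bedw);print(np.round(b,4),res)
h=[.5543,.1457,.0409]
r=rot(h[2],1);g=lambda z:list(tcp(hold(h,[0,-.115,z]),r))
movep(g(.13),list(r.as_rotvec()))
print(move_l(g(.045),.1,until_force=15))
grab(40);s=get_state();print("gap",s["finger_gap"]*85,s["grasp_force"],np.round(s["contact_force"],1))
move_l(g(.165),.1)
s=get_state();print("gap",s["finger_gap"]*85,s["grasp_force"],np.round(s["contact_force"],1),s["clock"])
b=list(b)
for n,z in(("above",.09),("place",.0145)):
    rb=bedrot(b,-1);print(n,ik(list(tcp(bedw(b,[0.003,0,z]),rb)),list(rb.as_rotvec())))
E
```

```text
[ 0.5058 -0.2159  0.3069] [[-0.0, 0.0], [0.5, -0.1], [-0.1, 10.7], [0.6, 9.6], [-0.1, -6.3], [-1.9, -4.4], [-1.6, -0.5]]
False
gap 49.2142643690253 43.26264962553978 [-1.3  0.1  5.7]
gap 49.317806413909686 42.34233275055885 [ 0.4 -0.3 -4. ] 20.675
above [-0.88715149  0.21992072 -0.77223672  0.35270103  0.51526169  2.00726799]
place [-0.80136877  0.36780336 -0.79846799  0.13262872  0.49411097  2.10225502]
```

Stone gripped (gap 49 mm) and lifted. The corners I picked on the ledge look like the foot of its face (z=0) and not its top, so I'll refit the bed on that basis.

```bash
python3 - <<'E'
from h import *
import pickle
f,m,T,S=pickle.load(open("bed.pkl","rb"))
c=lambda x,y:(x/2+130,y/2+60)
U=[(f,(.073,.017,0),c(203,230)),(f,(.073,-.017,0),c(276,230))]
L=[(f,(-.0715,.025,0.),c(202,388)),(f,(-.0715,-.025,0.),c(281,390))]
O=[(f,(0,0,0),(250.7,228.8)),(T,(0,0,0),(341.2,236.5)),(S,(0,0,0),(294,237.9))]
t=lambda x,y:(x/5+280,y/5+180)
TT=[(T,(.073,.017,0),t(235,132)),(T,(.073,-.017,0),t(308,109))]
for o in(U+L,U+L+O,O[1:],TT): b,res=fit(o,[.5,-.22,.3],bedw) if len(o)>2 or o is TT else fit(o+U[:0],[.5,-.22,.3],bedw);print(np.round(b,4),res)
b,_=fit(U+L,[.5,-.22,.3],bedw)
panels=[]
for F,(x0,y0,w,k) in((f,(190,150,110,5)),(T,(305,190,70,8))):
    im=cv2.resize(F["img"][y0:y0+w,x0:x0+w],None,fx=k,fy=k,interpolation=2)[:,:,::-1].copy()
    for P in[(.073,.017,0),(.073,-.017,0),(-.0715,.017,0),(-.0715,-.017,0),(-.0715,.025,.012),(-.0715,-.025,.012)]:
        q=(proj(F,bedw(b,P))-[x0,y0]+.5)*k; cv2.circle(im,tuple(q.astype(int)),4,(0,255,0),1)
    panels.append(cv2.resize(im,(400,400)))
cv2.imwrite("pics/w6.png",np.hstack(panels))
E
```

```text
[ 0.5062 -0.2154  0.3053] [[-0.2, -0.5], [0.3, -0.6], [0.1, 1.8], [-0.1, 0.8]]
[ 0.5057 -0.2159  0.3066] [[-0.0, 0.2], [0.5, 0.0], [0.4, 2.3], [0.1, 1.2], [-0.1, -6.2], [-1.9, -4.4], [-1.6, -0.5]]
[ 0.5024 -0.2199  0.3   ] [[0.2, -2.8], [-1.4, 1.2]]
[ 0.4994 -0.2189  0.2946] [[-0.5, 0.2], [0.5, -0.2]]
```

View pics/w6.png

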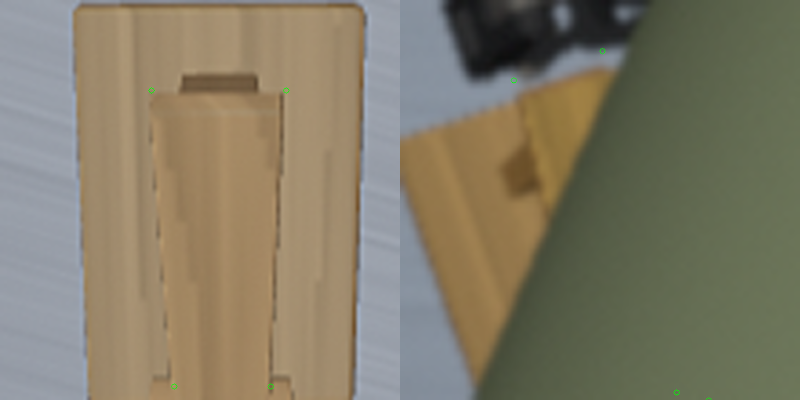

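The wrist panel shows that the plank's upper end face is visible (rows 93-113). The true upper surface corners are therefore at panel (152,113) and (281,113), about 6 px lower, which agrees with the network's origin. I'll refit, then find the ledge by touch while placing.

```bash
python3 - <<'E'
from h import *
import pickle
f,m,T,S=pickle.load(open("bed.pkl","rb"))
t=lambda x,y:(x/5+280,y/5+180)
o=[(f,(.073,.017,0),(231.5,180.6)),(f,(.073,-.017,0),(267,180.6)),(f,(-.0715,.017,0.),(237,263)),(f,(-.0715,-.017,0.),(264.5,263)),
(f,(0,0,0),(250.7,228.8)),(T,(0,0,0),(341.2,236.5)),(S,(0,0,0),(294,237.9)),(T,(.073,.017,0),t(235,134)),(T,(.073,-.017,0),t(308,111))]
b,res=fit(o,[.5,-.22,.3],bedw);print(np.round(b,4).tolist(),res)
b[2]=.303
np.save("b.npy",b)
rb=bedrot(b,-1);rv=list(rb.as_rotvec())
# grasp point sits 2.5 mm above the stone centre
g=lambda x,z:list(tcp(bedw(b,[x,0,z+.0025]),rb))
s=get_state();p=np.array(s["position"]);move_l(list(p+[0,0,.06]),.15)
movep(g(.012,.085),rv)
s=get_state();print("gap",s["finger_gap"]*85,np.round(s["contact_force"],1),s["clock"])
print(move_l(g(.012,.035),.08,until_force=8))
W=cam("wrist");cv2.imwrite("pics/w7.png",W["img"][:,:,::-1])
s=get_state();print("gap",s["finger_gap"]*85,np.round(s["contact_force"],1),s["clock"],np.abs(np.array(s["position"])-g(.012,.035)).max())
E
```

```text
[0.4991, -0.2179, 0.3074] [[-0.0, 1.9], [1.2, 1.7], [0.7, -1.8], [-0.2, -1.9], [-0.2, -0.3], [-0.8, -1.2], [-3.2, 1.4], [-1.3, 0.1], [-0.4, -0.4]]
gap 49.03859182821787 [ 0.2 -0.2 -3.6] 22.3167
False
gap 49.59564982853583 [-0.7 -0.2 -2.7] 23.1417 0.0003840417082478509
```

View pics/w7.png

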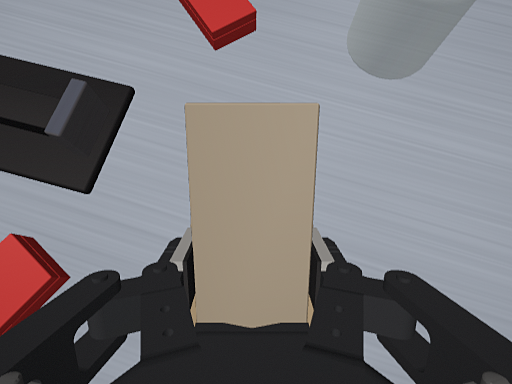

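The stone sits straight in the grip, from (185,103) to (310,325), and hides the rack from the wrist camera. The bed fit is consistent at about 2 px. I'll touch down, feel for the ledge, seat the stone and release.

```bash
python3 - <<'E'
from h import *
b=np.load("b.npy");rb=bedrot(b,-1)
B=R.from_euler('z',b[2])*R.from_euler('y',-np.radians(32))
g=lambda x,z,y=0:list(tcp(bedw(b,[x,y,z+.0025]),rb))
def loc(): # stone centre in bed frame
    s=get_state();return B.inv().apply(np.array(s["position"])-rb.apply([0,0,G])-[b[0],b[1],.075])-[0,0,.0025],s
print(move_l(g(.012,.008),.03,until_force=5));l,s=loc();print("down",l.round(4),B.inv().apply(s["contact_force"]).round(1))
z=l[2]
move_l(g(.012,z+.004),.03)
print(move_l(g(-.02,z+.004),.03,until_force=5));l,s=loc();print("ledge",l.round(4),B.inv().apply(s["contact_force"]).round(1))
x=l[0]+.003
move_l(g(x,z+.004),.03)
print(move_l(g(x,z-.006),.02,until_force=4));l,s=loc();print("seat",l.round(4),B.inv().apply(s["contact_force"]).round(1),s["clock"])
E
```

```text
True
down [0.0118 0.0001 0.0122] [0.6 0.6 5. ]
True
ledge [0.0011 0.0002 0.016 ] [ 2.7 -0.3 -1. ]
True
seat [0.0038 0.0002 0.0122] [-0.3 -0.   5. ] 25.35
```

The ledge was felt at x +1 mm and the surface at z 12.2 mm, both matching the model. Releasing now.

```bash
python3 - <<'E'
from h import *
let_go();sleep(.3)
s=get_state();r=R.from_rotvec(s["eef_rot"]);p=np.array(s["position"])
move_l(list(p+r.apply([0,0,-.12])),.12)
b=np.load("b.npy");s=get_state();print(np.round(s["contact_force"],1))
f=cam("wrist");print([(np.round(e["centre"],1),round(e["score"],2)) for e in tip_of("wrist","stone_center")[:3]],proj(f,bedw(b,[.001,0,.0125])))
movep([.3,.25,.35],list(rot(0,1).as_rotvec()))
T=cam("top");S=cam("side")
for n,F in(("top",T),("side",S)):
    print(n,[(np.round(e["centre"],1),round(e["score"],2)) for e in tip_of(n,"stone_center")[:4]],proj(F,bedw(b,[.001,0,.0125])))
    print("bar",[(np.round(e["centre"],1),round(e["score"],2)) for e in tip_of(n,"bar_handle")[:2]],proj(F,hold([.5543,.1457,.0409],[0,.19,.084])))
    print("tab",[(np.round(e["centre"],1),round(e["score"],2)) for e in tip_of(n,"catch_tab")[:2]],proj(F,hold([.5543,.1457,.0409],[0,-.008,.102])))
im=np.zeros((600,800,3),np.uint8)
im[:300,:400]=cv2.resize(f["img"],(400,300));im[:300,400:]=cv2.resize(T["img"],(400,300));im[300:]=cv2.resize(S["img"][130:310,120:420],(500,300)).copy()[:, :].repeat(1,0) if 0 else 0
im[300:,:500]=cv2.resize(S["img"][120:300,110:410],(500,300))
cv2.imwrite("pics/w8.png",im[:,:,::-1]);print(get_state()["clock"])
E
```

```text
[ 0.7 -0.3 -0.9]
[(array([254.3, 191.1]), 0.79), (array([214.4,   3.8]), 0.6), (array([ 49.1, 256.7]), 0.57)] [253.91449725 191.67454787]
top [(array([346.4, 238.6]), 0.87), (array([270.6, 135.4]), 0.87), (array([251. , 294.1]), 0.81)] [342.48923739 237.24525263]
bar [(array([ 75.2, 214.2]), 0.96)] [ 77.03272315 215.66750468]
tab [(array([170.9, 210.9]), 0.72)] [169.86288052 209.15695513]
side [(array([199.2, 241.2]), 0.85), (array([289.3, 237.4]), 0.61), (array([322.4, 192.8]), 0.57)] [289.67071626 236.97896442]
bar [] [178.20418315 136.40092883]
tab [(array([214.5, 153.9]), 0.74)] [216.10660363 155.01239064]
29.6917
```

View pics/w8.png

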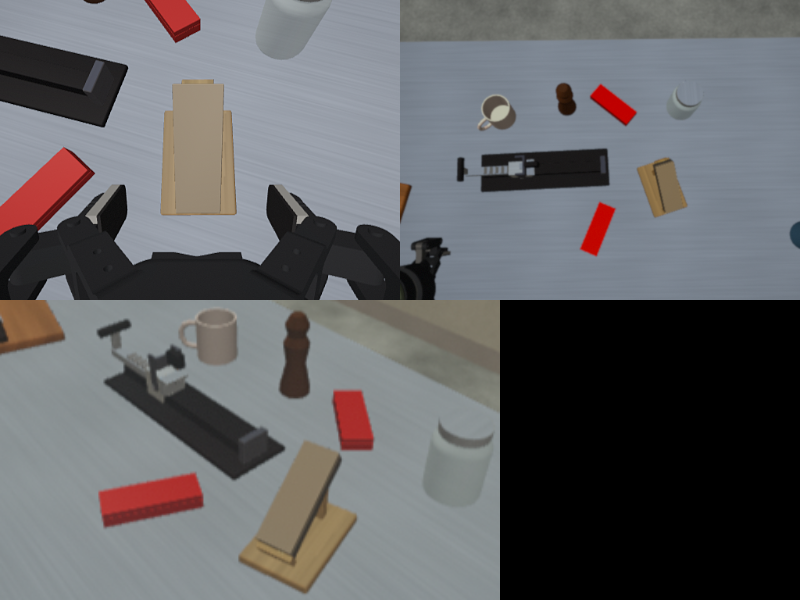

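The pictures show the stone flat and lengthwise on the bed, centred and at the ledge (wrist panel (198,150)). The bar is drawn back with its handle at (460,169), the catch is open, the bystanders haven't moved, and the gripper is clear.

```bash
python3 -c "
from cell import *
print(sign_off())"
```

```text
the job is handed in; nothing more can be done
None
```

I handed the job in at about 30 s of the 67 s limit: the final pictures show the catch open, the bar drawn back, the stone flat on the rack at the foot ledge, and the peppermill, jar and mug where they were; the judge's verdict was not shown.

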